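# Lock the sliding sample stage with its pin

### The job

Lock the sliding sample stage for transport: take the red-headed pin from its holder and stand it in the upright sleeve on the stage's bridge, then gently work the carriage along by its black handle until the pin drops into the hidden hole in the carriage, and see that the pin goes fully home with its head seated on the sleeve, without ever forcing it. Leave the black-headed pin in the holder and do not disturb the beaker or the brown bottle.

Things in the scene. Friction and masses are not known exactly. Their poses are not given: they have to be found in the camera images.
- stage: Fixed: aluminium bed 120 (x) x 310 (y) x 12 mm, from y=-125 to +185, under a blue bridge 112 x 140 mm, top at z=56 mm. Origin on the desk under the pin hole's axis; y is the slide direction towards the handle. In the bridge runs the flat steel carriage, top at z=36 mm, with one hidden hole (18 mm across, 15.5 mm along the slide); the pin's tip rests on the flat until the hole comes under it.
- sleeve_top (a point): Centre of the mouth of the pin hole, 80 mm above the desk: a vertical round through-hole of 14 mm diameter, from z=50 to 80 mm, mouth chamfered by 3 mm, in a 40 x 40 mm steel sleeve block at the middle of the bridge.
- carriage (a joint): Carriage position along stage y (m), -0.020 to +0.033, growing as the handle goes away from the bridge. Starts pulled out (0.018 to 0.032); about 2 N friction, stays where left. Its hole is under the sleeve at some value from -0.010 to +0.010, different each time, found only by feel: with the pin standing in the sleeve push in slowly until the pin falls in and stops it.
- handle_top (a point): Centre of the top of the black handle on the carriage: a bar 16 mm (stage x) x 26 mm (stage y) x 50 mm tall, top 95 mm above the desk, on a 30 x 40 mm foot whose top is at 45 mm. It stands 130 mm + carriage from the sleeve's axis along stage +y.
- lock_pin: Red-headed lock pin, loose, about 110 g: steel shaft 12 mm thick, 66 mm long with a 5 mm tapered tip, then a ribbed round head 24 mm thick, 38 mm high. Origin at the tip, z towards the head. Starts upright in the holder, tip 7 mm above the desk. Standing in the sleeve on the carriage its tip is at 36 mm; fully home the head sits on the sleeve, tip at 14 mm, head's top at 118 mm.
- short_pin: The other pin, with a black head: the same but for a shaft of only 50 mm. To be left in the holder. Origin at the tip.
- holder: Fixed grey block 60 (x) x 140 (y) x 45 mm, origin under its centre. Two holes of 14 mm diameter, 38 mm deep, at y=-35 and +35 mm hold the two pins; which pin is in which hole varies.
- beaker: Loose empty beaker, 79 mm in diameter, 64 mm high, origin under its centre. A bystander.
- bottle_small: Loose brown bottle with a white cap, 56 mm in diameter, 118 mm high, origin under its centre. A bystander.

How it is judged (in metres and radians):
At the end, for the whole second after the job is handed in: The red-headed pin stands upright (within 5 degrees) in the sleeve, within 5 mm of its axis, fully home through the carriage's hole: its tip 10 to 16.5 mm above the stage's underside (14 mm is seated), at rest. The black-headed pin, the beaker and the brown bottle are where they were (z of lock_pin in the frame of stage between 0.01 and 0.0165 m and horizontal distance between lock_pin and sleeve_top below 0.005 m and angle between lock_pin's own z axis and vertical below 0.09 rad and linear speed of lock_pin below 0.01 m/s); the robot touches nothing.
It fails at once if the black-headed pin is moved by more than 15 mm (distance of short_pin from where it was at the start of the episode above 0.015 m).
It fails at once if the beaker is moved by more than 30 mm or tipped (distance of beaker from where it was at the start of the episode above 0.03 m or angle between beaker's own z axis and vertical above 0.5 rad).
It fails at once if the brown bottle is moved by more than 30 mm or tipped (distance of bottle_small from where it was at the start of the episode above 0.03 m or angle between bottle_small's own z axis and vertical above 0.5 rad).
It fails at once if the pin is forced: it and the stage press on each other with more than 60 N (contact force between lock_pin and stage above 60 N).
It also fails if it takes over 58 s, if anything falls off the work surface, if the arm or the gripper's body presses on something with over 40 N, if the wrist force passes 120 N, or if a joint passes its speed limit or range.

### The arm

A 6-joint arm with a two-finger parallel gripper is mounted at the origin on a cart in front of the work surface, level with it; the furniture and walls round the work are solid. World frame = base frame: x ahead of the robot, y to its left, z up, the work surface at z = 0. Lengths are in m, angles in degrees, forces in N, time in s.
With the tool pointing down it reaches from about 0.4 to 0.825 m from the base axis. Payload 7 kg.
Tool frame: the origin (TCP) lies midway between the tips of the shut fingers; the grasp point (between the pads) lies 19 mm behind it; z points along the fingers, y is the line along which they close (so a half turn about z gives the same grasp; the last joint's range is limited). The gripper opens to 88 mm and grips with 3 to 60 N. Pads are 19 mm wide; open, the fingers measure 130 mm over their backs; the gripper's body (78 mm by 193 mm) begins 47 mm behind the grasp point.
Start: joints at [88.585, 20.546, 0.682, 0, -70.136, -16.507], TCP at [0.208, 0.642, 0.227] pointing down, gripper open.
Joint ranges: [-176.03, 176.03], [-82.01, 121.73], [-58.28, 71.71], [-173.87, 95.51], [-174.79, -0.11], [-173.66, 173.66]. Speed limits (degrees/s): [136.94, 136.94, 172.46, 180, 180, 180].

### API

Orientations are given as a 3x3 rotation matrix whose columns are the frame's x, y, z axes.
In Python, from rig import robot, jaws, solver, imaging, order, nets gives the robot as it stands. Calls block until the motion is done:
- robot.goto(position, orientation): joint-space move of the TCP to a pose.
- robot.servo_line(position, ori=None, speed=0.15): straight line of the TCP; ori=None keeps the orientation; speed is the mean speed in m/s.
- robot.movej(angles): joint-space move.
- jaws.move_gripper(opening): opening from 0.0 (shut) to 1.0 (fully open); the grip force is fixed at half the most; returns when the fingers have stopped.
- robot.dwell(seconds).
- solver.ik(position, orientation): joint angles nearest the present ones, or None.
- robot.get_state(): the state.
- imaging.grab_frame(name): name is "scene" or "side" or "wrist"; returns (picture, depth): 420x560x3 uint8, red, green, blue; 420x560 float32, m along the optical axis (not along the pixel's ray), 0 where there is no reading.
- imaging.camera_info(name): a dict with "vfov" (degrees; the focal length in pixels is half the picture's height over the tangent of half this angle, whatever the lens; pixels are square), "cx", "cy" (the principal point, pixels), "view" (4x4, takes a point from world to camera coordinates); the wrist camera has in their place "T_tool_cam" (4x4, takes a point from camera to tool coordinates, whose origin is the TCP and whose axes are the flange's). Camera axes: x right, y down, z forward; pixel columns grow to the right and rows downward; lengths in m; the calibration is good to about 2 mm. A picture is of the moment at which its call begins: read the wrist's pose just before it. camera_info takes no time and is no camera call.
A pose or a line that the arm cannot do raises robot.Unreachable and nothing moves.
- order.job_done(): hands the job in; it is judged then, once.
Trained networks look in the newest picture that a camera, given by its name, has taken for a name from the list of things; names that differ only in an ending like _2 or _b are one class to them, and where a whole thing is asked for, a point or a joint stands for the part that bears it (a point fixed in the world has none). Each returns a list of dicts, best first, with "p" (0 to 1); they miss things now and then, are a little off and sometimes report something else, mostly with a low value. They report only what shows in the picture. A call takes as long as a camera call.
- nets.search_frame(camera, label): "bbox" ([centre column, centre row, width, height] in pixels, round what is visible of it).
- nets.landmark_of(camera, label): "pixel" ([column, row] in pixels: a listed point, or the origin of a listed thing).
The state is a dict: "t": time; "qpos": joint angles; "qvel": joint speeds; "effort": joint torques, N m; "position": TCP position; "tcp_rot": TCP orientation; "force": force on the tool from outside, world axes, zero at the start; "ft_torque": the same for the moment, N m; "grip_width": opening from 0.0 (shut) to 1.0 (fully open); "finger_force": force on a finger pad.
Only numpy, scipy, OpenCV 4.12 (cv2) and the standard library are available. Lean on these libraries where they do the work, as an engineer would, in place of code of your own. Each camera call takes 0.05 s, during which the arm holds its last target. There are 200 camera calls.

## Working session

There is one attempt and no reset: what is moved stays moved. The work goes in short steps, each a Python script; the robot and the scene stay as the last script left them, time stands still between calls to the robot, and variables do not carry over. Pictures are saved under pics/ and viewed, at most 10 in all, crops included, and the job is handed in when it is done.

```bash
mkdir -p pics; cat > h.py <<'E'
import numpy as np, cv2
from rig import robot, jaws, solver, imaging, order, nets
def K(ci): return 210/np.tan(np.radians(ci["vfov"])/2)
def cam(name):
    ci=imaging.camera_info(name)
    if name=="wrist":
        s=robot.get_state(); T=np.eye(4); T[:3,:3]=np.array(s["tcp_rot"]); T[:3,3]=s["position"]
        M=T@np.array(ci["T_tool_cam"])
    else: M=np.linalg.inv(np.array(ci["view"]))
    return ci,M
def onplane(name,px,z,cm=None):
    ci,M=cm or cam(name); f=K(ci)
    d=M[:3,:3]@np.array([(px[0]-ci["cx"])/f,(px[1]-ci["cy"])/f,1]); o=M[:3,3]
    return o+d*(z-o[2])/d[2]
def cloud(name,depth,cm=None):
    ci,M=cm or cam(name); f=K(ci); v,u=np.mgrid[:420,:560]
    P=np.stack([(u-ci["cx"])/f*depth,(v-ci["cy"])/f*depth,depth],-1)
    W=P@M[:3,:3].T+M[:3,3]; W[depth==0]=np.nan; return W
def save(n,p): cv2.imwrite(f"pics/{n}.png",cv2.cvtColor(p,cv2.COLOR_RGB2BGR))
E
python3 - <<'E'
from h import *
Z=dict(sleeve_top=.08,handle_top=.095,lock_pin=.007,short_pin=.007,holder=0,stage=0,beaker=0,bottle_small=0)
ims=[]
for c in ["scene","side","wrist"]:
    cm=cam(c); p,d=imaging.grab_frame(c); save(c,p); np.savez(f"{c}.npz",p=p,d=d,M=cm[1]); ims.append(p)
    print(c,cm[1][:3].round(3).tolist())
    for n in Z:
        r=nets.landmark_of(c,n)[:2]
        print(n,[(np.round(q["pixel"]).tolist(),round(q["p"],2),onplane(c,q["pixel"],Z[n],cm).round(3).tolist()) for q in r])
print(robot.get_state())
E
```

```text
scene [[0.748, -0.41, 0.522, 0.05], [-0.663, -0.472, 0.581, -0.628], [0.008, -0.781, -0.625, 0.649]]
sleeve_top [([247.0, 218.0], 0.82, [0.475, -0.067, 0.08])]
handle_top [([204.0, 170.0], 0.66, [0.496, 0.107, 0.095])]
lock_pin [([392.0, 329.0], 0.77, [0.527, -0.391, 0.007]), ([205.0, 171.0], 0.5, [0.566, 0.218, 0.007])]
short_pin [([360.0, 306.0], 0.77, [0.525, -0.324, 0.007])]
holder [([376.0, 319.0], 0.75, [0.53, -0.357, 0.0]), ([280.0, 362.0], 0.66, [0.345, -0.31, 0.0])]
stage [([247.0, 242.0], 0.86, [0.484, -0.053, 0.0])]
beaker [([277.0, 360.0], 0.91, [0.344, -0.304, -0.0])]
bottle_small [([396.0, 257.0], 0.92, [0.684, -0.284, 0.0])]
side [[0.988, -0.094, 0.124, 0.405], [-0.155, -0.605, 0.781, -0.831], [0.002, -0.79, -0.613, 0.671]]
sleeve_top [([264.0, 208.0], 0.77, [0.483, -0.061, 0.08])]
handle_top []
lock_pin [([308.0, 334.0], 0.7, [0.53, -0.386, 0.007])]
short_pin [([299.0, 313.0], 0.74, [0.523, -0.332, 0.007])]
holder [([305.0, 324.0], 0.76, [0.53, -0.357, 0.0]), ([264.0, 205.0], 0.21, [0.497, 0.054, 0.0])]
stage [([266.0, 232.0], 0.6, [0.486, -0.063, 0.0])]
beaker [([262
[... 389 characters left out ...]
-04,
       -7.01361146e+01, -1.65080820e+01]), 'qvel': array([-0.02366831, -0.02032563, -0.06838817,  0.01946533, -0.09752701,
        0.01089194]), 'effort': array([-4.28825915e-04, -5.82390726e+01,  2.93291920e+01,  7.00215295e+00,
        1.23134733e-02, -2.51853646e-05]), 'position': array([0.20771438, 0.64221986, 0.22655678]), 'tcp_rot': array([[ 9.51471650e-01, -3.07736413e-01, -9.26929459e-06],
       [-3.07736413e-01, -9.51471650e-01, -1.32061014e-05],
       [-4.75547273e-06,  1.54177306e-05, -1.00000000e+00]]), 'force': array([ 1.12760384, -0.57125226,  0.07166454]), 'ft_torque': array([ 0.03216889, -0.03721533, -0.01916397]), 'finger_force': 0.0, 'grip_width': 0.9995967759533742}
```

View pics/scene.png

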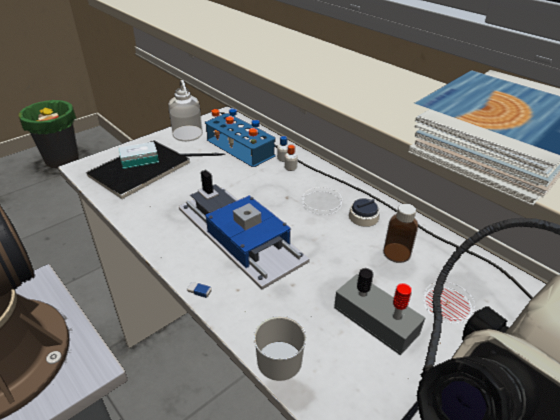

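View pics/wrist.png

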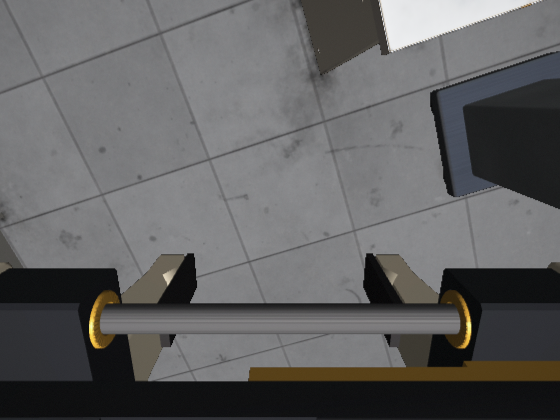

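The scene view shows the red pin head at (402,297), the black one at (365,280), the bottle at (401,235), the beaker at (280,350), the sleeve at (247,215) and the handle at (207,182). The wrist sees only floor. Next I'll refine these positions from depth.

```bash
python3 - <<'E'
from h import *
from scipy.optimize import least_squares
def circ(P,r):
    f=lambda c:np.hypot(P[:,0]-c[0],P[:,1]-c[1])-r
    return least_squares(f,P[:,:2].mean(0)+[.0,.005],loss="soft_l1",f_scale=.001).x
for c in ["scene","side"]:
    z=np.load(c+".npz"); ci=imaging.camera_info(c); W=cloud(c,z["d"],(ci,z["M"])); hsv=cv2.cvtColor(z["p"],cv2.COLOR_RGB2HSV)
    x,y,h=W[...,0],W[...,1],W[...,2]
    near=lambda a,b,r:np.hypot(x-a,y-b)<r
    m=near(.53,-.388,.03)&(h>.08)&(h<.108); P=W[m]; print(c,"red",len(P),circ(P,.012).round(4),"top",W[near(.53,-.388,.03)&(h>.1095)].mean(0).round(4), np.nanmax(h[near(.53,-.388,.03)]))
    m=near(.525,-.328,.03)&(h>.065)&(h<.09); P=W[m]; print("black",len(P),circ(P,.012).round(4),"top",W[near(.525,-.328,.03)&(h>.0935)].mean(0).round(4))
    for nm,a,b,r,lo,hi in [("sleeve",.478,-.064,.05,.0785,.084),("handle",.49,.1,.05,.0925,.098),("bridge",.478,-.064,.12,.053,.0585),("holder",.53,-.357,.1,.043,.047)]:
        m=near(a,b,r)&(h>lo)&(h<hi); P=W[m]
        if len(P)>5:
            R=cv2.minAreaRect((P[:,:2]*1000).astype(np.float32)); print(nm,len(P),np.round(R[0],1),np.round(R[1],1),round(R[2],1),"mean",P.mean(0).round(4))
E
```

```text
scene red 193 [ 0.5277 -0.3934] top [ 0.5264 -0.3942  0.1112] 0.1134462940499833
black 157 [ 0.5233 -0.3236] top [ 0.5218 -0.3243  0.0953]
sleeve 229 [486.6 -51.2] [42.2 41.6] 88.1 mean [ 0.4858 -0.0527  0.0802]
handle 50 [492.2  96.3] [27.3 16.9] 83.3 mean [0.4922 0.096  0.0948]
bridge 2009 [486.8 -52.3] [142.1 116. ] 87.6 mean [ 0.4809 -0.0607  0.0561]
holder 1883 [ 524.9 -359. ] [ 62.9 140.6] 3.6 mean [ 0.5212 -0.3654  0.0452]
side red 129 [ 0.5263 -0.3932] top [ 0.5262 -0.3947  0.1121] 0.1146834226806317
black 101 [ 0.5223 -0.3233] top [ 0.5218 -0.325   0.096 ]
sleeve 149 [486.3 -51.5] [45.6 39.5] 88.2 mean [ 0.4863 -0.0522  0.0807]
handle 27 [494.2  96.9] [30.8 13.8] 83.6 mean [0.4932 0.0935 0.0955]
bridge 1184 [486.1 -52.3] [143.4 111.9] 87.2 mean [ 0.4847 -0.0629  0.0567]
holder 918 [ 524.3 -358.2] [ 61.  141.5] 3.5 mean [ 0.5188 -0.3668  0.0458]
```

View pics/side.png

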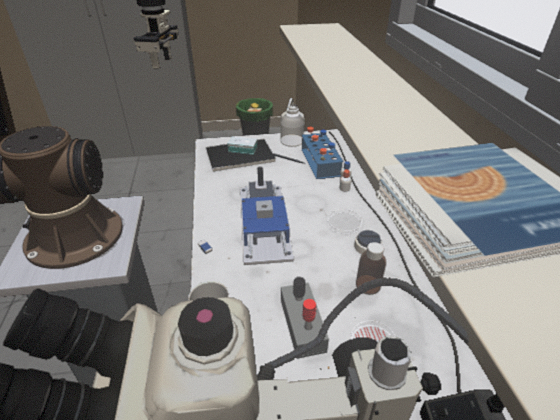

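The side view shows the same layout, with a microscope at the bottom near the red pin (308,310). I'll check clearance along the swing path and around the holder before moving.

```bash
python3 - <<'E'
from h import *
G={}
for c in ["scene","side"]:
    z=np.load(c+".npz"); W=cloud(c,z["d"],(imaging.camera_info(c),z["M"])).reshape(-1,3)
    W=W[np.isfinite(W).all(1)&(W[:,2]>.05)&(W[:,2]<.7)]
    for p in W:
        k=(int(np.floor(p[0]/.06)),int(np.floor(p[1]/.06))); G[k]=max(G.get(k,0),p[2])
print("cols x=",[round(i*.06,2) for i in range(2,16)])
for j in range(10,-14,-1): print("%.2f"%(j*.06),*["%3d"%(100*G.get((i,j),0)) for i in range(2,16)])
def R(a,s=1): # tool x dir angle a
    a=np.radians(a); x=np.array([np.cos(a),np.sin(a),0]); z=np.array([0,0,-1.]); return np.column_stack([x,np.cross(z,x),z])
for nm,p,a in [("pin",[.527,-.3935,.25],93.6),("slv",[.4865,-.0515,.25],87.5),("hnd",[.4932,.0967,.2],87.5),("pinlow",[.527,-.3935,.075],93.6)]:
    for da in (0,180): print(nm,da,np.round(solver.ik(p,R(a+da)),1) if solver.ik(p,R(a+da)) is not None else None)
E
```

```text
cols x= [0.12, 0.18, 0.24, 0.3, 0.36, 0.42, 0.48, 0.54, 0.6, 0.66, 0.72, 0.78, 0.84, 0.9]
0.60  43  43  43   0   0   0   0   0   0  24  24  24  24  24
0.54  33  43   0   0   0   0   0   0   0  24  24  24  24  24
0.48   0  33   0   0   0   0   0   0   0  24  24  24  24  24
0.42   0   0   0   0   0   0   0   0  14  24  24  24  24  24
0.36   0   0   0   0   0   5   5   9  17  24  24  24  24  24
0.30   0   0   0   0   5   5   5   0  16  24  24  24  24  24
0.24   0   0   0   0   0   0   0   0   0  24  24  24  24  24
0.18   0   0   0   0   0   0   0   0   0  24  24  24  24  24
0.12   0   0   0   0   0   0   0   0   0  24  24  24  24  24
0.06   0   0   0   0   0   0   9   0   0  24  24  24  24  24
0.00   0   0   0   0   0   6   6   6   0  24  24  24  24  24
-0.06   0   0   0   0   0   8   8   6   0  24  24  24  24  24
-0.12   0   0   0   0   0   8   8   5   0  24  24  24  24  24
-0.18   0   0   0   0   0   5   5   0   0  24  24  24  24  24
-0.24   0   0   0   0   0   0   0   0   0  31  31  31  31  31
-0.30   0   0   0   6   6   0   0   0   6  31  31  31  31  31
-0.36   0   0   0   6   6   0   9   0   0  31  31  31  31  31
-0.42   0   0   0   0   0   0  11   0   0  31  31  31  31  31
-0.48   0   0   0   0   0  10  11  19  24  31  31  31  31  30
-0.54   0   0   0   0  10  11  10   0  25  28  31  31  31   0
-0.60   0  41  41  38  38   0  26  26   0  24  24  24   0   0
-0.66   0  41  41  41  42  27  34  34  27  24  24  24   0   0
-0.72   0  41  41  38  39   0  30  30   0  24  24   0   0   0
-0.78   0   0   0   0   0   0   0   0   0   0   0   0   0   0
pin 0 [ -19.8   18.2    0.3    0.   -72.1 -156.6]
pin 180 [-19.8  18.2   0.3   0.  -72.1  23.4]
slv 0 [ 17.    1.9 -19.9   0.  -68.2 160.5]
slv 180 [ 17.    1.9 -19.9   0.  -68.2 -19.5]
hnd 0 [ 33.5   5.4 -22.9   0.  -61.7 144. ]
hnd 180 [ 33.5   5.4 -22.9   0.  -61.7 -36. ]
pinlow 0 [ -19.8   26.1  -12.     0.   -51.9 -156.6]
pinlow 180 [-19.8  26.1 -12.    0.  -51.9  23.4]
```

```bash
cat >> h.py <<'E'
from scipy.optimize import least_squares
def R(a):
    a=np.radians(a); x=np.array([np.cos(a),np.sin(a),0]); z=np.array([0,0,-1.]); return np.column_stack([x,np.cross(z,x),z])
def rect(W,a,b,r,lo,hi):
    m=(np.hypot(W[...,0]-a,W[...,1]-b)<r)&(W[...,2]>lo)&(W[...,2]<hi); P=W[m]
    if len(P)<5: return None
    q=cv2.minAreaRect((P[:,:2]*1000).astype(np.float32)); return [np.round(v,1).tolist() for v in q]+[len(P),P.mean(0).round(4).tolist()]
def look(n):
    cm=cam("wrist"); p,d=imaging.grab_frame("wrist"); save(n,p); return cm,p,cloud("wrist",d,cm)
E
python3 - <<'E'
from h import *
robot.goto([.4865,-.0515,.25],R(267.5))
cm,p,W=look("w1")
print("sleeve",rect(W,.4865,-.0515,.05,.0775,.084)); print("bridge",rect(W,.4865,-.0515,.12,.053,.059)); print("handle",rect(W,.493,.097,.05,.0925,.099))
for n,z in (("sleeve_top",.08),("handle_top",.095)): print(n,[(q["pixel"],q["p"],onplane("wrist",q["pixel"],z,cm).round(4)) for q in nets.landmark_of("wrist",n)[:2]])
robot.goto([.527,-.3935,.26],R(93.6))
cm,p,W=look("w2")
print("red",rect(W,.527,-.3935,.03,.1085,.114),"black",rect(W,.523,-.3235,.03,.0925,.099),"holder",rect(W,.525,-.3585,.09,.043,.0475))
hsv=cv2.cvtColor(p,cv2.COLOR_RGB2HSV); s=robot.get_state(); print(s["t"],s["position"],s["qpos"].round(1))
E
```

```text
sleeve [[484.8, -51.1], [40.6, 39.7], 87.1, 1426, [0.485, -0.0515, 0.0804]]
bridge [[485.1, -51.3], [139.8, 112.2], 87.3, 11626, [0.4848, -0.0567, 0.0565]]
handle None
sleeve_top [([282.2, 189.5], 0.84, array([ 0.4844, -0.0496,  0.08  ]))]
handle_top []
red [[525.2, -392.3], [21.7, 22.7], 4.0, 470, [0.5253, -0.3921, 0.1113]] black [[521.3, -323.0], [22.2, 23.2], 2.7, 522, [0.5211, -0.3226, 0.0954]] holder [[523.2, -357.9], [60.1, 139.7], 3.5, 5919, [0.5228, -0.3508, 0.0455]]
6.2417 [ 0.52719698 -0.39308377  0.26013928] [ -19.8   17.9    1.2   -0.   -73.3 -156.6]
```

```bash
python3 -c "
import cv2,numpy as np
cv2.imwrite('pics/w12.png',cv2.resize(np.hstack([cv2.imread('pics/w1.png'),cv2.imread('pics/w2.png')]),(800,300)))"
```

```text
(no output)
```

View pics/w12.png

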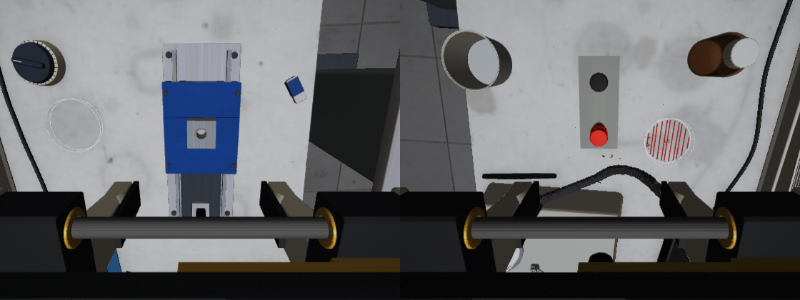

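Left view: sleeve centred at (200,133), handle at (200,210). Right view: red head at (599,133), black head at (599,82), microscope cable arcing at about (600,170). I'll check the cable's clearance to the gripper body.

```bash
python3 - <<'E'
from h import *
z=np.load("scene.npz"); Ws=cloud("scene",z["d"],(imaging.camera_info("scene"),z["M"]))
z=np.load("side.npz"); Wd=cloud("side",z["d"],(imaging.camera_info("side"),z["M"]))
cm,p,Ww=look("w3")
for W in (Ww,Ws,Wd):
    P=W.reshape(-1,3); P=P[np.isfinite(P).all(1)]
    P=P[(abs(P[:,0]-.526)<.115)&(abs(P[:,1]+.393)<.075)&(P[:,2]>.118)&(P[:,2]<.4)]; print(len(P), P.min(0) if len(P) else "", P.max(0) if len(P) else "")
    P=W.reshape(-1,3); P=P[np.isfinite(P).all(1)]
    P=P[(abs(P[:,0]-.526)<.115)&(P[:,1]<-.42)&(P[:,1]>-.56)&(P[:,2]>.06)&(P[:,2]<.4)]
    if len(P): i=np.argsort(-P[:,1])[:3]; print(P[i].round(3).tolist())
E
```

```text
71258 [ 0.44237395 -0.43905077  0.1181842 ] [ 0.60670127 -0.34804903  0.36989408]
[[0.579, -0.42, 0.149], [0.577, -0.42, 0.145], [0.581, -0.42, 0.153]]
899 [ 0.54540202 -0.46795267  0.1180365 ] [ 0.63343298 -0.42035858  0.23871138]
[[0.58, -0.42, 0.145], [0.571, -0.422, 0.134], [0.573, -0.422, 0.142]]
625 [ 0.54609283 -0.46788982  0.1180128 ] [ 0.63608748 -0.42125629  0.23856196]
[[0.579, -0.421, 0.152], [0.58, -0.423, 0.156], [0.575, -0.423, 0.149]]
```

```bash
python3 - <<'E'
from h import *
A=[]
for c in ("scene","side"):
    z=np.load(c+".npz"); A.append(cloud(c,z["d"],(imaging.camera_info(c),z["M"])).reshape(-1,3))
P=np.vstack(A); P=P[np.isfinite(P).all(1)]; P=P[(np.hypot(P[:,0]-.526,P[:,1]+.393)<.25)&(P[:,2]<.45)]
Q=P[P[:,2]>.13]; F=P[(P[:,2]>.07)&(np.hypot(P[:,0]-.526,P[:,1]+.393)>.02)]
def clr(P,a,hy,hx):
    d=P[:,:2]-[.526,-.393]; u=np.array([np.cos(a),np.sin(a)]); s=abs(d@u)-hy; l=abs(d@[-u[1],u[0]])-hx
    return np.where((s>0)&(l>0),np.hypot(s,l),np.maximum(s,l)).min()
for a in range(0,75,10): print(a,round(clr(Q,np.radians(a),.0965,.039),4),"fingers",round(clr(F,np.radians(a),.067,.012),4), np.round(solver.ik([.5255,-.3925,.076],R(a+90)),1))
E
```

```text
0 -0.0116 fingers 0.0154 [ -19.8   25.9  -12.2    0.   -51.9 -160.2]
10 -0.0029 fingers 0.0241 [ -19.8   25.9  -12.2    0.   -51.9 -150.2]
20 0.0029 fingers 0.0294 [ -19.8   25.9  -12.2    0.   -51.9 -140.2]
30 0.006 fingers 0.0316 [ -19.8   25.9  -12.2    0.   -51.9 -130.2]
40 0.0078 fingers 0.0259 [ -19.8   25.9  -12.2    0.   -51.9 -120.2]
50 0.0081 fingers 0.0154 [ -19.8   25.9  -12.2    0.   -51.9 -110.2]
60 0.0066 fingers 0.0073 [ -19.8   25.9  -12.2    0.   -51.9 -100.2]
70 0.0031 fingers 0.0004 [-19.8  25.9 -12.2   0.  -51.9 -90.2]
```

```bash
python3 - <<'E'
from h import *
o=R(130)
robot.servo_line([.5255,-.3925,.26],ori=o,speed=.15)
robot.servo_line([.5255,-.3925,.13],speed=.15)
robot.servo_line([.5255,-.3925,.081],speed=.08)
s=robot.get_state(); print(s["t"],s["position"],s["force"])
jaws.move_gripper(0.0)
s=robot.get_state(); print(s["t"],s["position"],s["force"],s["grip_width"]*88,s["finger_force"])
robot.servo_line([.5255,-.3925,.14],speed=.06)
s=robot.get_state(); print(s["t"],s["position"],s["force"],s["grip_width"]*88,s["finger_force"])
robot.servo_line([.5255,-.3925,.22],speed=.15)
s=robot.get_state(); print(s["t"],s["force"],s["grip_width"]*88)
E
```

```text
8.85 [ 0.52573223 -0.39266158  0.08113784] [ 0.44238823 -0.17837681  0.292297  ]
9.875 [ 0.52547139 -0.39249729  0.08096701] [ 0.35638532 -0.5468225   0.11644502] 23.76260910160432 29.998877942562103
11.0083 [ 0.52521707 -0.39233299  0.13947312] [ 0.17327338 -0.05018805 -1.60595224] 23.630957161673145 29.998000860214233
11.6917 [-1.23323424  0.11596045 -2.49737375] 23.304766549085077
```

```bash
python3 - <<'E'
from h import *
X,Y=.485,-.0512
robot.goto([X,Y,.22],R(267.5))
robot.servo_line([X,Y,.164],speed=.12)
robot.dwell(.2); cm,p,W=look("w4"); q,_=imaging.grab_frame("scene"); save("s4",np.hstack([cv2.resize(q[150:300,160:360],(560,420)),p])[:, :])
f0=robot.get_state()["force"]; z=.164; print(f0)
while z>.114:
    z-=.001 if z>.148 else .003
    robot.servo_line([X,Y,z],speed=.03)
    s=robot.get_state(); f=s["force"]-f0; print(round(z-.074,3),f.round(1))
    if abs(f[2])>8 or np.hypot(*f[:2])>10: break
print(s["t"],s["position"])
E
python3 -c "
import cv2
i=cv2.imread('pics/s4.png');cv2.imwrite('pics/s4.png',cv2.resize(i,(800,300)))"
```

```text
[-0.65057418 -0.98634633 -0.95975696]
0.089 [ 0.9  1.2 -0.5]
0.088 [ 0.8  1.1 -0.1]
0.087 [ 0.9  0.9 -0.5]
0.086 [ 0.3  1.5 -0.6]
0.085 [ 1.2  0.5 -0.5]
0.084 [ 0.7  2.  -0.9]
0.083 [ 1.3  1.5 -0.3]
0.082 [0.2 0.4 0.3]
0.081 [ 1.2  1.3 -0.1]
0.08 [ 0.2  1.1 -0.5]
0.079 [ 0.   1.8 -0.8]
0.078 [ 0.4  1.4 -0.2]
0.077 [ 0.4  0.8 -0.4]
0.076 [ 1.1  0.7 -0.4]
0.075 [0.2 0.  0.7]
0.074 [ 0.9  2.  -0.9]
0.071 [ 0.2  1.  -0.1]
0.068 [1.1 0.9 0.4]
0.065 [ 0.5  1.3 -0.3]
0.062 [ 0.6  0.5 -0.7]
0.059 [ 1.   0.6 -0.1]
0.056 [ 0.4  1.9 -0.2]
0.053 [-0.1  0.7 -0.6]
0.05 [ 1.   0.7 -0.2]
0.047 [ 0.8  0.  -0.1]
0.044 [0.4 1.4 0.6]
0.041 [ 0.7  1.1 -0. ]
0.038 [ 1.2  0.6 -0. ]
21.1583 [ 0.48482135 -0.05124175  0.11176331]
```

View pics/s4.png

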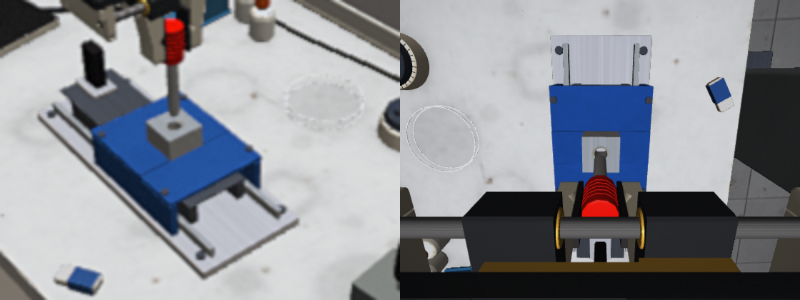

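The pin went into the sleeve without contact, and the picture shows it aligned over the bore. I'll release it, then grip the handle.

```bash
python3 - <<'E'
from h import *
X,Y=.485,-.0512; hx,hy=.492,.0966
jaws.move_gripper(1.0)
robot.servo_line([X,Y,.19],speed=.15)
robot.goto([hx,hy,.17],R(267.3))
cm,p,W=look("w5"); print("red",rect(W,X,Y,.03,.13,.15),"handle",rect(W,hx,hy,.04,.0925,.099))
robot.servo_line([hx,hy,.062],speed=.12)
s=robot.get_state(); print(s["t"],s["position"],s["force"])
jaws.move_gripper(0.0)
s=robot.get_state(); print(s["t"],s["position"],s["force"],s["grip_width"]*88,s["finger_force"])
cm,p,W=look("w6"); np.savez("w6.npz",W=W); print("red",rect(W,X,Y,.03,.105,.15))
E
```

```text
red None handle [[492.1, 97.9], [25.3, 15.7], 86.8, 688, [0.4921, 0.0975, 0.0951]]
24.7333 [0.49249972 0.09667287 0.06260039] [-0.21347725  0.41700156 -0.15981743]
25.85 [0.49182042 0.09656917 0.06194717] [-0.60107555  0.43246425  1.13405251] 16.05349261553322 30.000313818454742
red None
```

View pics/w6.png

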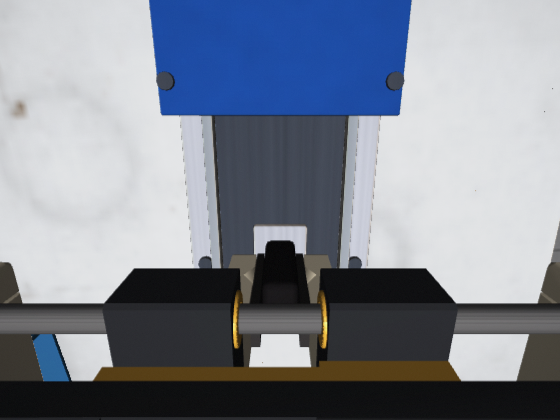

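The handle is gripped between the fingers at about (280,260), and the pin is out of this view. I'll push slowly, watching the force and the red head's height in the scene camera.

```bash
cat >> h.py <<'E'
def head(save_as=None):
    p,d=imaging.grab_frame("scene"); W=cloud("scene",d); h=cv2.cvtColor(p,cv2.COLOR_RGB2HSV)
    m=(h[...,1]>150)&((h[...,0]<8)|(h[...,0]>172))&(np.hypot(W[...,0]-.486,W[...,1]+.0512)<.035)&(W[...,2]>.06)
    if save_as: save(save_as,cv2.resize(p[150:300,160:360],(560,420)))
    P=W[m]; return (len(P),np.percentile(P[:,2],[2,98]).round(4).tolist()) if len(P)>5 else None
E
python3 - <<'E'
from h import *
s=robot.get_state(); p0=s["position"]; f0=s["force"]; u=np.array([np.cos(np.radians(87.3)),np.sin(np.radians(87.3)),0]); base=np.array([.492,.0966,.062])
print("head",head("s6"))
d=0
while d<.031:
    d+=.002 if d<.0075 else .0007
    robot.servo_line(base-u*d,speed=.012)
    s=robot.get_state(); f=s["force"]-f0; h=head()
    print(round(.019-d,4),round(s["t"],1),f.round(1),"along",round(float(-(s["position"]-base)@u-d),4),h[1] if h else None)
    if h and h[1][1]<.130: print("dropped"); break
    if f@u>14 or np.linalg.norm(f)>25: print("force"); break
print(head("s7"),s["t"])
E
```

```text
head (217, [0.1053, 0.1416])
0.017 26.3 [-1.   1.7  0.5] along 0.0001 [0.1058, 0.1416]
0.015 26.6 [-1.   0.2  0.4] along 0.0002 [0.1062, 0.1412]
0.013 27.0 [-2.7  0.6  1.1] along 0.0002 [0.1056, 0.1406]
0.011 27.4 [-2.9  0.3  2.3] along 0.0002 [0.0841, 0.1199]
dropped
(207, [0.0838, 0.1193]) 27.3667
```

The pin dropped: the head now reads 0.0838–0.1195, a 22 mm fall, so it's fully home. I'll release, retreat and verify.

```bash
python3 - <<'E'
from h import *
jaws.move_gripper(1.0)
q=robot.get_state()["position"]
robot.servo_line([q[0],q[1],.2],speed=.12)
robot.dwell(.3)
s=robot.get_state(); print(s["t"],s["force"],head("s8"))
robot.goto([.485,.02,.26],R(267.3)); cm,p,W=look("w8")
print(rect(W,.485,-.0512,.02,.113,.124))
E
```

```text
30.3167 [0.06856411 0.35889985 0.82861845] (208, [0.0851, 0.1193])
[[484.3, -51.2], [23.3, 22.5], 88.0, 604, [0.4844, -0.0513, 0.1184]]
```

View pics/s8.png

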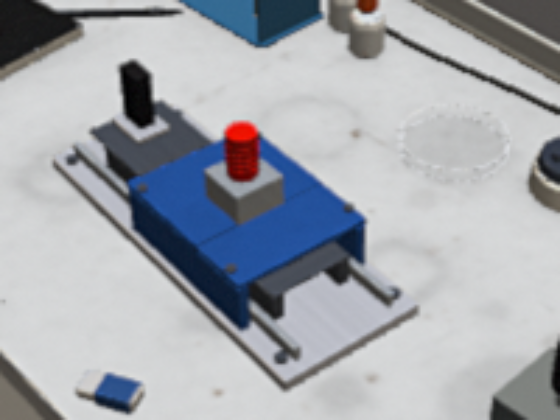

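The red head at (242,150) sits flush on the sleeve, its top at 0.118 m and centred, and the robot is clear.

```bash
python3 -c "
from h import *
print(order.job_done())"
```

```text
the job is handed in; nothing more can be done
None
```

The red pin is fully home with its head seated on the sleeve (top measured at 118 mm), the push on the handle stayed under about 4 N, and the job was handed in at about 31 s; the arm stayed clear of the black-headed pin, beaker and bottle, though I did not re-measure them, and no verdict was returned.

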